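# Lamp test of a storeroom lantern: reflector in, bayonet cap on, held at half-turn

### The job

Put the lantern in the charging dock back together and give it its lamp test: first lay the white reflector disc flat in its seat in the lantern's open top, post upwards, and let go of it. Then fit the green cap over it, its two lugs going down through the two notches until the brim rests on the collar, and turn the cap clockwise until its pointers stand at the yellow marks, half-way to the lock and short of the click. The cap springs back if released, so finish while still holding it there in the gripper, and leave the other things on the bench where they are.

Things in the scene. Friction and masses are not known exactly. Their poses are not given: they have to be found in the camera images.
- lantern: The lantern: yellow base, clear globe, black collar 104 mm across, upright in a 116 mm black charging dock screwed to the bench; cannot move. Origin under the dock. Marks on the collar, seen from above: white at each notch, yellow 35 degrees clockwise of it (half-way), red at 70 (lock); all repeat after half a turn.
- lantern_mouth (a point): Centre of the collar's top face, 150 mm above the bench, z up. Round opening 74 mm wide, with two notches 15 mm wide reaching 43.5 mm from the axis on this point's +x and -x. 16 mm below this face is the disc's flat seat, a recess 73 mm wide and 4.5 mm deep.
- disc_mid (a point): Centre (half-way up) of the loose reflector disc, z up: white, 68 mm across, 4 mm thick, low silver cone, orange round post on top (14 mm across, 26 mm tall) to hold it by. 30 mm high in all: underside 15 mm below this point. Lies on the bench, post up. Seated, this point is 1 mm below the collar's top face and the post stands 14 mm above that face. 35 g.
- cap_mid (a point): Centre (half-way up) of the loose green cap, z up: 94 mm across, 52.5 mm high, underside 26 mm below this point, standing upright. Below its brim: hollow spigot 69 mm across, 10.5 mm deep, two brass lugs 10 mm wide at its foot reaching 41 mm from the axis on +x and -x. Half a turn makes no difference. Home, this point is 15.5 mm above the collar's top face. 120 g.
- cap_bar (a point): Centre of the green cap's grip bar, 15.5 mm above the cap's centre, same axes: bar along x, 58 mm long, 16 mm thick (y), 22 mm high, standing on the dome's flat top. White pointers on the brim at both bar ends. The lugs drop through the notches when the cap's x lies along the lantern's x, either way round, within about 3 degrees; about 2.5 mm of play all round.
- switch_ring (a joint): Turn of the sprung brass ring in the collar, rad, 0 at rest, growing as the lugs push it clockwise seen from above. They meet it after 0.1 rad of cap turn, so it reads 0.1 less than that: 0.51 at the yellow marks. It pushes back with 0.05 N m at first, 0.13 at yellow. Lock plungers are felt from a cap turn of 0.87 rad (ring 0.77) and click over near 1.05 (ring 0.95).
- screwdriver_grip (a point): Bystander: red-handled screwdriver, 180 mm long, lying near the robot; point on its handle.
- tape: Bystander: grey roll of tape lying flat, 88 mm across, 45 mm high; origin under its centre.
- padlock: Bystander: brass padlock lying flat, 50 mm wide, 20 mm thick; origin under its centre.
- jar: Bystander: small glass screw jar with blue lid, 64 mm across, 75 mm high; origin under its centre.
- tin: Bystander: grey round tin with a blue band, 64 mm across, 160 mm high; origin under its centre.
- carton: Bystander: small cardboard carton 110 x 90 x 60 mm; origin under its centre.
- torch: Bystander: black hand torch standing on its head, 54 mm across, 150 mm high; origin under its centre.
Things that resemble listed ones, but are neither listed nor needed, are in the scene too. Leave any purple or red look-alike of the part that bears disc_mid alone. What is shaped like the part that bears cap_mid but purple is not meant.

How it is judged:
By the outcome, as a careful person would: the job done as asked, in the order asked, and still so for the second after the job is handed in, while the arm keeps its last pose, push and grip.
It also fails if it takes over 70 s, if anything falls off the work surface, if the arm or the gripper's body presses on something with over 40 N, if the wrist force passes 120 N, or if a joint passes its speed limit or range.

### The arm

A 6-joint arm with a two-finger parallel gripper is mounted at the origin on the work surface. World frame = base frame: x ahead of the robot, y to its left, z up, the work surface at z = 0. Lengths are in mm, angles in rad, forces in N, time in s.
With the tool pointing down it reaches from about 275 to 1000 mm from the base axis. Payload 8.4 kg.
Tool frame: the origin (TCP) lies on the centre line of the jaws, within the pads' length; the fingertips stand 22 mm ahead of it and the grasp point (between the pads) lies 3 mm ahead of it; z points along the fingers, y is the direction in which the jaws open and shut (so a half turn about z gives the same grasp; the last joint's range is limited). The gripper opens to 85 mm and grips with 20 to 120 N. Pads are 22 mm wide; open, the fingers measure 114 mm over their backs; the gripper's body (76 mm by 85 mm) begins 54 mm behind the grasp point. The pads swing forward as they close: fully open they stand 13 mm farther back than shut.
Start: joints at [1.267, 0.353, 1.633, -0, 1.155, -0.002], TCP at [185.773, 596.755, 253.281] pointing down, gripper open.
Joint ranges: [-2.63, 2.63], [-0.92, 2.1], [0.06, 2.66], [-1.3, 4.44], [0, 2.69], [-3.02, 3.02]. Speed limits (rad/s): [2.22, 2.22, 2.79, 3.14, 3.14, 3.14].

### API

Orientations are given as [roll, pitch, yaw] about the fixed x, y, z axes, in that order (R = Rz(yaw) Ry(pitch) Rx(roll)).
In Python, from rig import r gives the robot as it stands.
- The arm moves only by the tool carry_out, never from a script. Its argument "rows" is text: rows parted by semicolons, each of 5 numbers parted by spaces: the opening, from 0 (shut) to 1 (fully open), then the shift along the tool's x, y, z in units of 30 mm (1.0 is 30 mm), then the turn about the tool's z in units of 8 degrees (1.0 is 8 degrees). A call has 1 to 12 rows; each row shifts and turns the commanded pose from where the row before left it, along the tool's axes as they then stand; what a row does not reach is not made up. A row lasts 1/8 s, in which the tool goes at most 62.5 mm and 10.7 degrees, less where a joint would pass 70% of its speed; a pose out of reach is approached as far as the arm can. A call is refused whole if a number of a shift passes 1 or a number of a turn 1, either way. A call with a gripper value outside its range is refused whole. The fingers move at their own pace and stop on an object; "newtons" is the grip in N (left out, the last holds). Time passes only in rows, so rows that do not move let the fingers close. It gives the time, the measured TCP pose, the force and the opening at its end, in the units of the state.
- r.sense(): the state, without advancing time (a new reading comes with each control period).
- r.grab_frame(name): name is "scene" or "top" or "wrist"; returns the picture (480x640x3 uint8, blue, green, red); there is no depth.
- r.get_calibration(name): a dict with "intrinsics" (3x3 intrinsics, pixels), "position" and "rotation" of the camera in the world. Camera axes: x right, y up, looking along -z (the intrinsics and any distortion apply to the point x, -y, -z); pixel columns grow to the right and rows downward; lengths in mm; the calibration is good to about 2 mm. A picture is of the moment at which its call begins: read the wrist's pose just before it. get_calibration takes no time and is no camera call; for the wrist camera it gives the pose at the moment of the call.
- r.sign_off(): hands the job in, once; it reports no verdict.
The state is a dict: "clock": time; "qpos": joint angles; "qvel": joint speeds; "joint_efforts": joint torques, N m; "eef_pos": TCP position; "tcp_rot": TCP orientation; "contact_force": force on the tool from outside, world axes, zero at the start; "wrist_torque": the same for the moment, N m; "opening": opening from 0.0 (shut) to 1.0 (fully open).
Only numpy, scipy, OpenCV 4.12 (cv2) and the standard library are available. Lean on these libraries where they do the work, as an engineer would, in place of code of your own. Each camera call takes 0.05 s, during which the arm holds its last target.

## Working session

There is one attempt and no reset: what is moved stays moved. The work goes in short steps, Python scripts to look and compute and a tool call to move; the robot and the scene stay as the last step left them, time stands still between calls to the robot, and variables do not carry over. Pictures are saved under pics/ and viewed, and the job is handed in when it is done.

Besides the shell and the picture viewer there is one more tool, called after ">>>" as name(argument=value, ...) on one line, values as JSON. carry_out: Moves the arm, as the interface text tells. Its arguments: {"type":"object","properties":{"rows":{"type":"string"},"newtons":{"type":"number"}},"required":["rows"]}

```bash
mkdir -p pics; ls; python3 - <<'E'
from rig import r
import cv2
s=r.sense();print(s)
for n in("scene","top","wrist"):
    c=r.get_calibration(n);print(n,c)
    cv2.imwrite(f"pics/a_{n}.png",r.grab_frame(n))
E
```

```text
pics
{'clock': 0.0, 'qpos': array([ 1.26660348e+00,  3.53640154e-01,  1.63414379e+00,  1.46209106e-05,
        1.15522582e+00, -2.41216534e-03]), 'qvel': array([-0.00042088, -0.00096084,  0.00050267, -0.00147962, -0.00044252,
        0.00100486]), 'joint_efforts': array([-2.76572660e-03, -6.05234671e+01, -3.42068839e+01, -2.97097486e-04,
        9.06986796e-03,  1.89803757e-06]), 'eef_pos': array([185.62870592, 596.31646002, 252.56253527]), 'tcp_rot': array([-3.14017559e+00, -1.67863347e-05,  2.83980605e+00]), 'contact_force': array([ 0.04707142, -0.09333764, -0.10004813]), 'wrist_torque': array([-0.01050584, -0.00648326, -0.00670505]), 'opening': 1.0039866741185561}
scene {'intrinsics': array([[494.09893364,   0.        , 320.22110847],
       [  0.        , 494.09893364, 236.16430291],
       [  0.        ,   0.        ,   1.        ]]), 'position': array([1366.49428424, -328.26116409,  829.13970672]), 'rotation': array([ 0.9053941 , -0.00986648,  1.22194898])}
top {'intrinsics': array([[496.23869477,   0.        , 322.03231425],
       [  0.        , 496.23869477, 251.93422166],
       [  0.        ,   0.        ,   1.        ]]), 'position': array([ 487.94428258,   10.40867351, 1247.13141386]), 'rotation': array([ 0.05769241, -0.02950517, -1.5693915 ])}
wrist {'intrinsics': array([[337.98359751,   0.        , 316.44853446],
       [  0.        , 337.98359751, 237.88517678],
       [  0.        ,   0.        ,   1.        ]]), 'position': array([108.31029099, 620.03694474, 373.07885199]), 'rotation': array([-3.23010235e-01,  5.99431954e-04,  1.26866269e+00])}
```

View pics/a_scene.png

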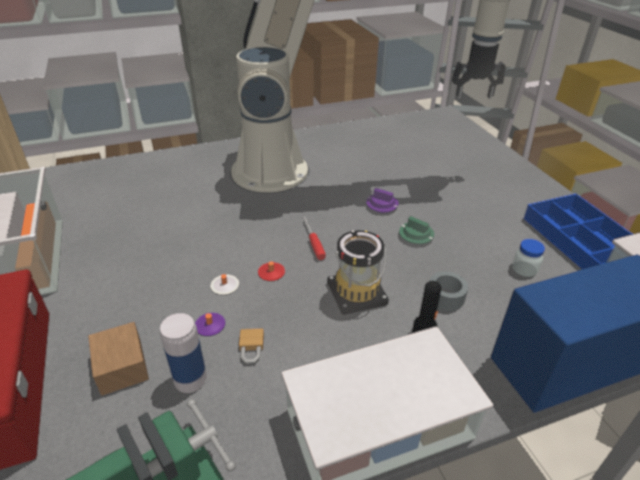

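View pics/a_top.png

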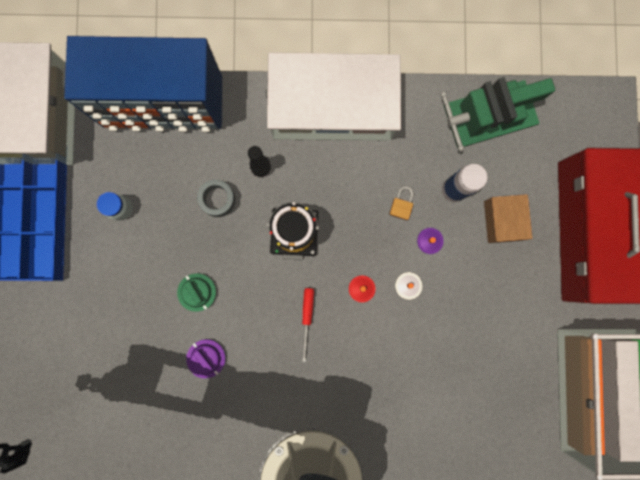

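View pics/a_wrist.png

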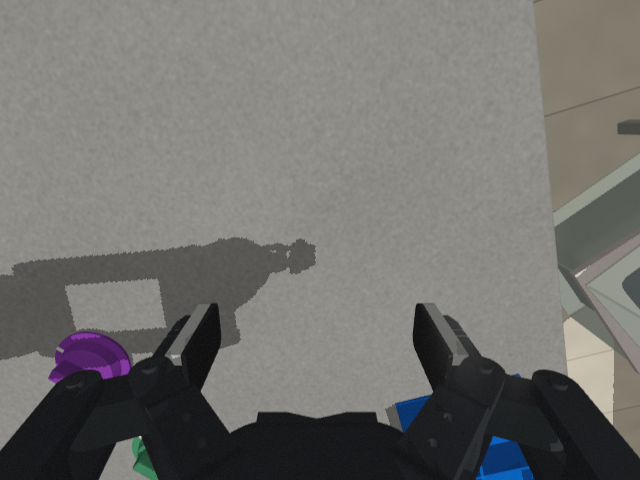

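The top view shows the lantern at about (293,228), the white disc at (409,286), the green cap at (198,292) and the screwdriver at (307,320). The purple and red look-alikes are at (206,358), (430,240) and (362,289). I'll enlarge these next.

```bash
cat > h.py <<'E'
import numpy as np,cv2
from scipy.spatial.transform import Rotation as R
from rig import r
def ray(c,u,v):
    K=c["intrinsics"];d=np.array([(u-K[0,2])/K[0,0],-(v-K[1,2])/K[1,1],-1.])
    return R.from_euler('xyz',c["rotation"]).apply(d)
def at(n,u,v,z,c=None):
    c=c or r.get_calibration(n);d=ray(c,u,v);p=np.array(c["position"]);return p+d*(z-p[2])/d[2]
def proj(n,P,c=None):
    c=c or r.get_calibration(n)
    q=R.from_euler('xyz',c["rotation"]).inv().apply(np.atleast_2d(P)-c["position"])
    K=c["intrinsics"];return np.c_[K[0,2]+K[0,0]*q[:,0]/-q[:,2],K[1,2]-K[1,1]*q[:,1]/-q[:,2]]
def crop(src,x,y,w,h,k,out):
    im=cv2.imread(src)[y:y+h,x:x+w];cv2.imwrite(out,cv2.resize(im,None,fx=k,fy=k,interpolation=cv2.INTER_CUBIC))
E
python3 - <<'E'
from h import *
a=[]
im=cv2.imread("pics/a_top.png")
f=lambda x,y:cv2.resize(im[y:y+60,x:x+60],None,fx=6.6,fy=6.6,interpolation=cv2.INTER_CUBIC)
cv2.imwrite("pics/b.png",np.hstack([f(263,198),f(379,256)]))
cv2.imwrite("pics/b2.png",f(168,262))
E
```

```text
(no output)
```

View pics/b.png

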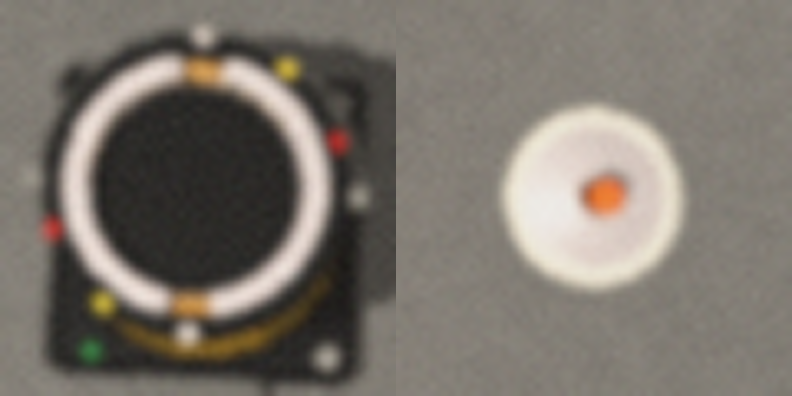

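View pics/b2.png

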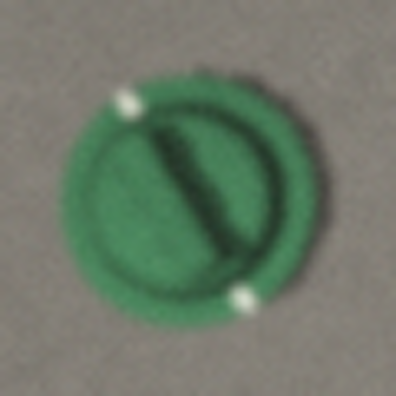

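```bash
python3 - <<'E'
from h import *
def P(ox,oy,x,y,z): return at("top",ox+(x+.5)/6.6-.5,oy+(y+.5)/6.6-.5,z)
a=P(263,198,204,36,150);b=P(263,198,187,334,150);print("lantern",(a+b)/2,np.linalg.norm(a-b),np.degrees(np.arctan2(*(a-b)[1::-1])))
for n,q in(("y",((288,68),(103,302))),("r",((338,141),(53,229)))):
    a,b=[P(263,198,*k,150) for k in q];print(n,(a+b)/2,np.linalg.norm(a-b),np.degrees(np.arctan2(*(a-b)[1::-1])))
print("disc",P(379,256,197,198,4),P(379,256,209,195,30), np.linalg.norm(P(379,256,108,198,4)-P(379,256,288,198,4)))
a=P(168,262,129,103,16);b=P(168,262,244,299,16);print("cap",(a+b)/2,np.linalg.norm(a-b),np.degrees(np.arctan2(*(a-b)[1::-1])))
print("scr",at("top",307,305,15))
E
```

```text
lantern [609.81784604  44.40770717 150.        ] 100.80016083016811 -2.9664785222119763
y [609.79664127  44.32522468 150.        ] 100.49694562366062 -37.88592261314311
r [609.71270184  44.31615228 150.        ] 100.17117185589697 -72.47321438451974
disc [ 475.80345522 -243.53614913    4.        ] [ 477.17865137 -242.73471612   30.        ] 68.93371295067027
cap [459.56288773 284.16644054  16.        ] 84.79599285701413 30.98918564603962
scr [427.74694862  11.11565726  15.        ]
```

Every measurement agrees with the given sizes: the marks come out near 100 mm across with notch, yellow and red at -3, -38 and -72.5 degrees, and the disc at 69 mm. I'll square the tool up to yaw 180 degrees and head for the disc.

>>> carry_out(rows="0.6 0 0 0 -0.72; 0.6 0 0 0 -0.72; 0.6 0 0 0 -0.72; 0.6 -0.35 -1 0 0; 0.6 -0.35 -1 0 0; 0.6 -0.35 -1 0 0; 0.6 -0.35 -1 0 0; 0.6 -0.35 -1 0 0; 0.6 -0.35 -1 0 0; 0.6 -0.35 -1 0 0; 0.6 -0.35 -1 0 0; 0.6 -0.35 -1 0 0", newtons=40)

```text
clock: 1.65
eef_pos: [280.4, 325.7, 253.2]
tcp_rot: [-3.141, -0.0, 3.142]
contact_force: [0.7, 1.3, 0.4]
opening: 0.6
```

>>> carry_out(rows="0.6 -0.35 -1 0 0; 0.6 -0.35 -1 0 0; 0.6 -0.35 -1 0 0; 0.6 -0.35 -1 0 0; 0.6 -0.35 -1 0 0; 0.6 -0.35 -1 0 0; 0.6 -0.35 -1 0 0; 0.6 -0.35 -1 0 0; 0.6 -0.35 -1 0 0; 0.6 -0.35 -1 0 0; 0.6 -0.35 -1 0 0; 0.6 -0.35 -1 0 0")

```text
clock: 3.15
eef_pos: [406.3, -34.3, 253.2]
tcp_rot: [3.142, -0.0, 3.141]
contact_force: [-0.0, 0.2, -0.5]
opening: 0.599
```

>>> carry_out(rows="0.6 -0.35 -1 0 0; 0.6 -0.35 -1 0 0; 0.6 -0.35 -1 0 0; 0.6 -0.35 -1 0.5 0; 0.6 -0.35 -1 1 0; 0.6 -0.35 -1 1 0; 0.6 -0.35 -1 1 0; 0.6 0 0 0 0; 0.6 0 0 0 0")

```text
clock: 4.28
eef_pos: [479.3, -243.0, 148.3]
tcp_rot: [3.141, -0.001, 3.141]
contact_force: [0.0, 0.7, -0.2]
opening: 0.599
```

```bash
python3 - <<'E'
from h import *
s=r.sense();print(s["clock"],s["eef_pos"],s["tcp_rot"],s["opening"],s["qpos"])
c=r.get_calibration("wrist");cv2.imwrite("pics/c_wrist.png",r.grab_frame("wrist"))
print(c,proj("wrist",[[475.8,-243.5,0],[477,-243,30]],c))
E
```

```text
4.275 [ 479.28162683 -242.95264426  148.33632583] [ 3.14104227e+00 -7.15773264e-04  3.14095204e+00] 0.5987439696670175 [-4.72050477e-01  3.46806538e-01  1.91248682e+00  2.13895066e-04
  8.83186967e-01 -2.04234183e+00]
{'intrinsics': array([[337.98359751,   0.        , 316.44853446],
       [  0.        , 337.98359751, 237.88517678],
       [  0.        ,   0.        ,   1.        ]]), 'position': array([ 398.29946768, -243.74663313,  268.85160476]), 'rotation': array([-3.22548488e-01, -1.26751593e-03,  1.56984456e+00])} [[316.42389688 223.71765817]
 [317.14577056 236.4454209 ]]
```

View pics/c_wrist.png

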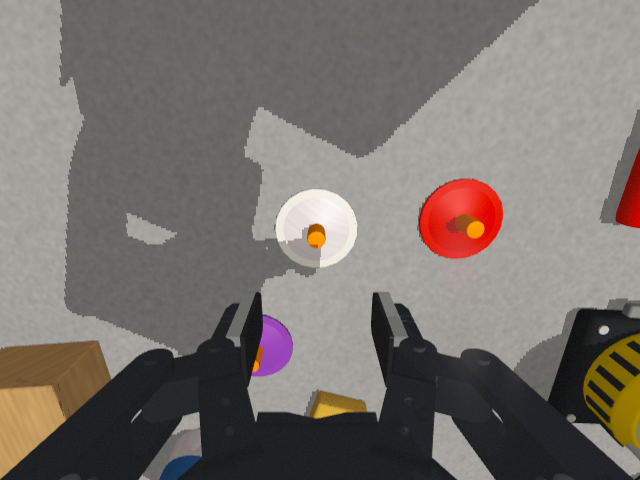

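The wrist view puts the white disc's rim centre at (316,228) and its post top at (316,236), which matches the prediction of (317,236). Going down now.

>>> carry_out(rows="0.6 0.1 0 1 0; 0.6 0 0 1 0; 0.6 0 0 1 0; 0.6 0 0 0.61 0; 0.6 0 0 0 0; 0.6 0 0 0 0; 0 0 0 0 0; 0 0 0 0 0; 0 0 0 0 0; 0 0 0 0 0; 0 0 0 0 0; 0 0 0 0 0", newtons=40)

```text
clock: 5.82
eef_pos: [477.0, -243.5, 40.8]
tcp_rot: [-3.141, 0.001, 3.141]
contact_force: [-1.4, 1.1, 6.7]
opening: 0.139
```

>>> carry_out(rows="0 0 0 0 0; 0 0 0 -0.5 0; 0 0 0 -1 0; 0 0 0 -1 0; 0 0 0 -1 0; 0 0 0 -1 0; 0 0 0 -1 0; 0 0 0 -1 0; 0 0 0 0 0; 0 0 0 0 0")

```text
clock: 7.08
eef_pos: [476.1, -243.1, 234.9]
tcp_rot: [3.141, -0.0, 3.141]
contact_force: [0.4, 0.1, 0.2]
opening: 0.138
```

```bash
python3 - <<'E'
from h import *
s=r.sense();print(s["clock"],s["eef_pos"],s["tcp_rot"],s["opening"])
for n in("wrist","top","scene"): cv2.imwrite(f"pics/d_{n}.png",r.grab_frame(n))
crop("pics/d_wrist.png",200,200,240,180,3,"pics/d_w.png")
crop("pics/d_scene.png",160,180,160,120,4,"pics/d_s.png")
E
```

```text
7.075 [ 476.14005947 -243.09324646  234.89110892] [ 3.14149113e+00 -2.48226503e-04  3.14133395e+00] 0.1379088586059495
```

View pics/d_w.png

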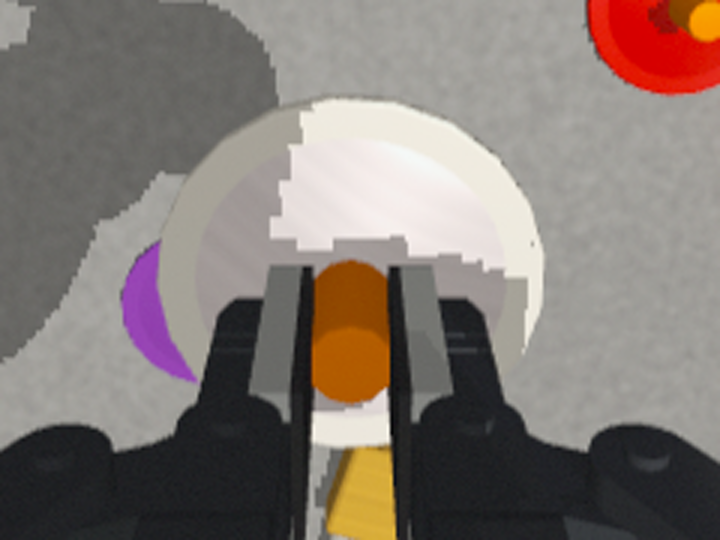

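View pics/d_s.png

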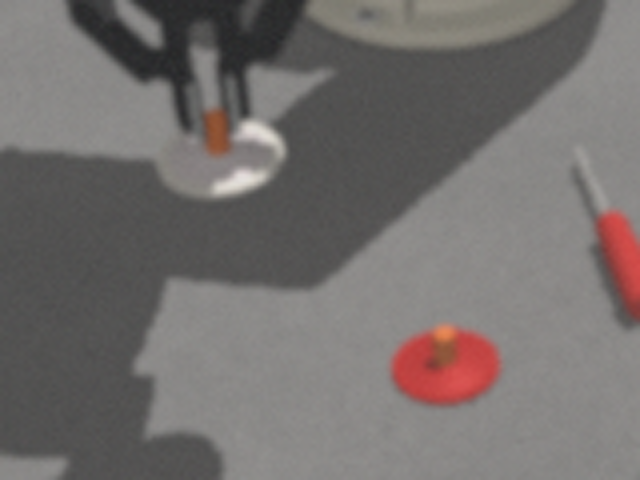

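The disc is held level, with its rim centre at (352,271) in the crop and the post between the pads. I'll carry it over the lantern.

>>> carry_out(rows="0 -0.44 0.96 0 0; 0 -0.44 0.96 0 0; 0 -0.44 0.96 0 0; 0 -0.44 0.96 0 0; 0 -0.44 0.96 0 0; 0 -0.44 0.96 0 0; 0 -0.44 0.96 0 0; 0 -0.44 0.96 0 0; 0 -0.44 0.96 0 0; 0 -0.46 0.94 0 0; 0 0 0 0 0; 0 0 0 0 0")

```text
clock: 8.72
eef_pos: [608.6, 43.7, 234.1]
tcp_rot: [-3.141, -0.002, -3.141]
contact_force: [0.0, -0.2, -0.8]
opening: 0.138
```

```bash
python3 - <<'E'
from h import *
s=r.sense();e=s["eef_pos"];print(s["clock"],e,s["tcp_rot"],s["opening"])
c=r.get_calibration("wrist")
for n in("wrist","top","scene"): cv2.imwrite(f"pics/e_{n}.png",r.grab_frame(n))
print(at("wrist",317.3,290.5,e[2]-36,c), proj("wrist",[[609.8,44.4,150]],c))
crop("pics/e_wrist.png",170,180,300,225,2.6,"pics/e_w.png")
crop("pics/e_top.png",243,180,100,80,7,"pics/e_t.png")
crop("pics/e_scene.png",300,190,120,90,6,"pics/e_s.png")
E
```

```text
8.725 [608.61038784  43.74803101 234.11121748] [-3.14115952e+00 -1.76059540e-03 -3.14139397e+00] 0.13767189769307006
[608.45447238  43.49542324 198.11121748] [[318.48857738 258.10988667]]
```

View pics/e_w.png

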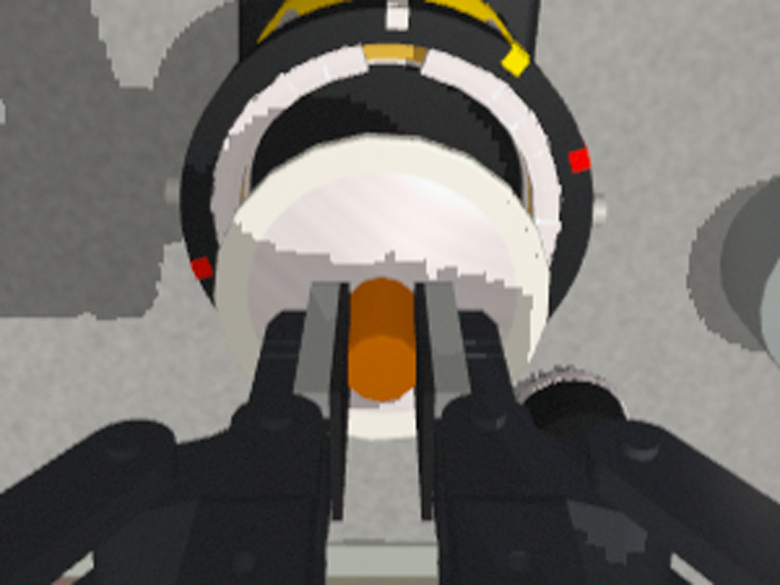

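View pics/e_s.png

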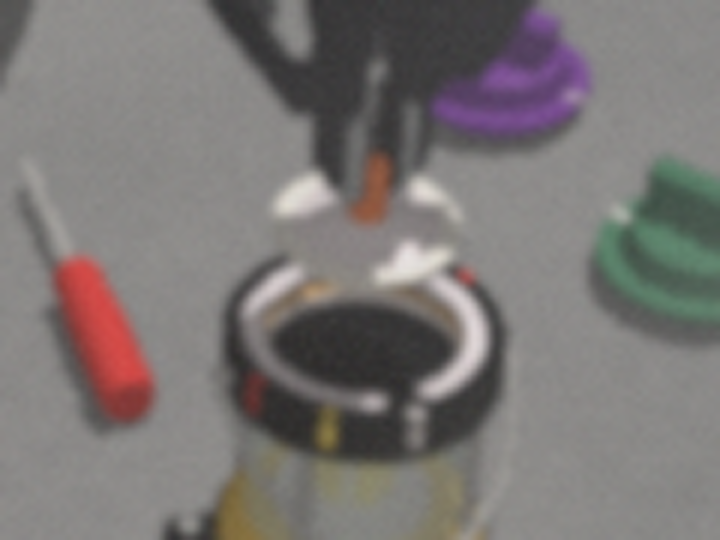

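```bash
python3 - <<'E'
from h import *
c=r.get_calibration("wrist")
for n,(x,y) in dict(white=(397,17),yel=(516,60),redR=(580,160),redL=(202,268)).items():
    print(n,at("wrist",170+x/2.6,180+y/2.6,150,c))
for a in(-3,-38,-73,107): 
    t=np.radians(a+180);print(a,[609.8+50.3*np.cos(t),44.4+50.3*np.sin(t)])
print(at("wrist",170+382/2.6,180+286/2.6,r.sense()["eef_pos"][2]-36,c))
E
```

```text
white [563.43194178  46.45186728 150.        ]
yel [573.746216    74.82979426 150.        ]
redR [598.96661028  91.84515406 150.        ]
redL [628.27459055  -3.51826872 150.        ]
-3 [np.float64(559.5689344018449), np.float64(47.03249859902007)]
-38 [np.float64(570.1630590935819), np.float64(75.36777220888061)]
-73 [np.float64(595.0937032524463), np.float64(92.50212922494069)]
107 [np.float64(624.5062967475536), np.float64(-3.702129224940684)]
[608.40665666  42.80389742 198.74389879]
```

```bash
python3 - <<'E'
from h import *
t=np.linspace(0,2*np.pi,100)
outs=[]
for (x,y) in((609.8,44.4),(613.5,44.0)):
  row=[]
  for f,n,x0,y0 in(("a_scene","scene",325,220),("a_top","top",255,190)):
    im=cv2.imread(f"pics/{f}.png")[y0:y0+75,x0:x0+75];k=5
    im=cv2.resize(im,None,fx=k,fy=k,interpolation=cv2.INTER_CUBIC)
    for rr,z in((52,150),(37,150)):
      p=proj(n,np.c_[x+rr*np.cos(t),y+rr*np.sin(t),0*t+z]);q=((p-[x0,y0]+.5)*k-.5)
      cv2.polylines(im,[np.round(q*8).astype(int)],True,(255,0,255),1,cv2.LINE_AA,3)
    row.append(im)
  outs.append(np.hstack(row))
o=np.vstack(outs);print(o.shape);cv2.imwrite("pics/f.png",cv2.resize(o,None,fx=.8,fy=.8,interpolation=cv2.INTER_AREA))
E
```

```text
(750, 750, 3)
```

View pics/f.png

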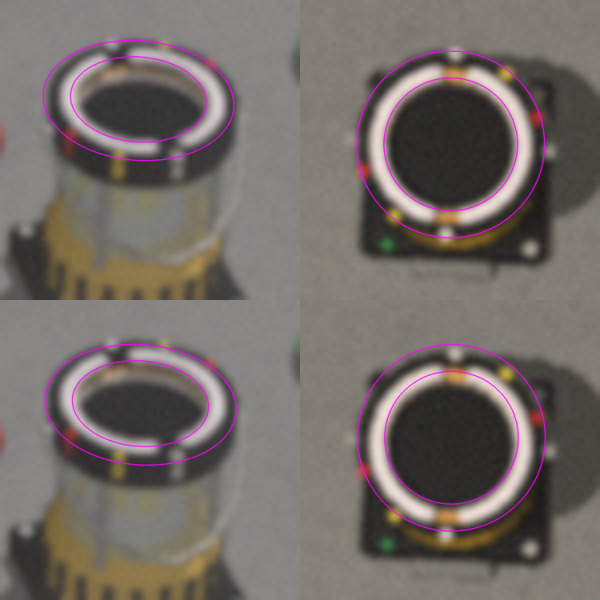

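The wrist camera places the lantern about 2–4 mm further in +x than the top camera does. I'll go half-way, lower to just above the collar, and compare disc and collar directly.

>>> carry_out(rows="0 -0.1 0.02 0.6 0; 0 0 0 0.6 0; 0 0 0 0 0; 0 0 0 0 0")

```text
clock: 9.38
eef_pos: [612.2, 44.6, 198.7]
tcp_rot: [-3.142, -0.001, 3.141]
contact_force: [-0.1, -0.1, -0.5]
opening: 0.141
```

```bash
python3 - <<'E'
from h import *
s=r.sense();e=s["eef_pos"];print(s["clock"],e,s["tcp_rot"],s["contact_force"])
c=r.get_calibration("wrist")
for n in("wrist","top","scene"): cv2.imwrite(f"pics/g_{n}.png",r.grab_frame(n))
crop("pics/g_wrist.png",200,200,240,180,3.3,"pics/g_w.png")
crop("pics/g_scene.png",310,200,100,75,8,"pics/g_s.png")
E
```

```text
9.375 [612.22966005  44.5890359  198.70961661] [-3.14152289e+00 -5.22170381e-04  3.14128674e+00] [-0.06255303 -0.11082981 -0.45929438]
```

View pics/g_w.png

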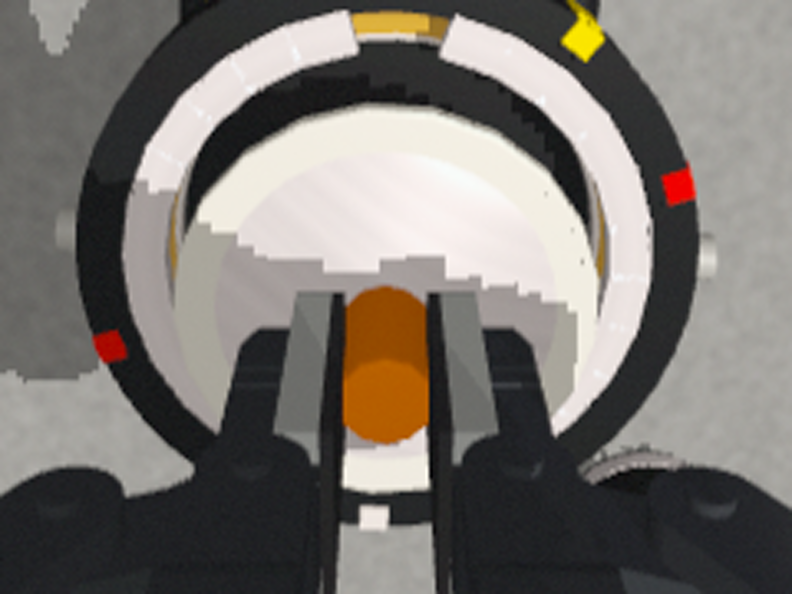

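View pics/g_s.png

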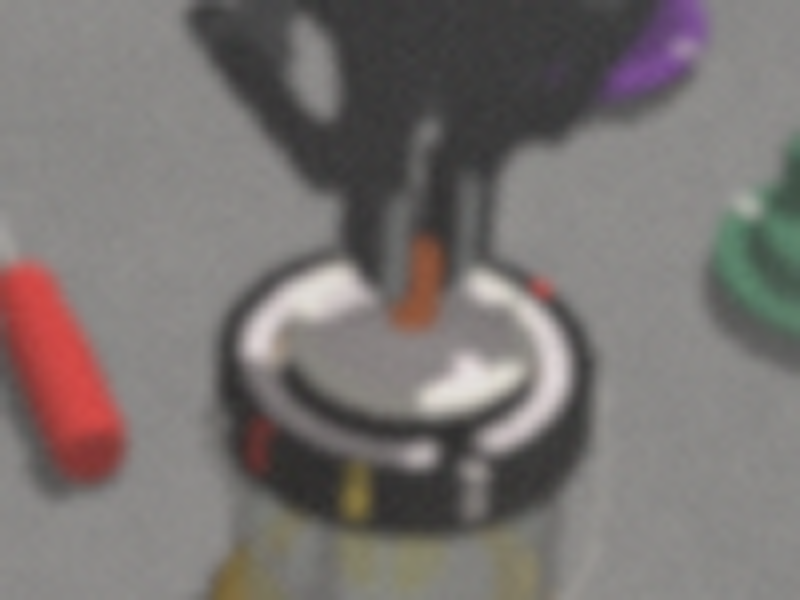

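```bash
python3 - <<'E'
from h import *
c=r.get_calibration("wrist")
g=lambda x,y,z:at("wrist",200+(x+.5)/3.3-.5,200+(y+.5)/3.3-.5,z,c)
A=g(679,187,150);B=g(110,346,150);Y=g(584,37,150);W=g(374,517,150)
print((A+B)/2,np.linalg.norm(A-B),np.degrees(np.arctan2(*(B-A)[1::-1])),Y,W)
# circle centre from 4 pts w/ radius 50.3
from scipy.optimize import least_squares
P=np.array([A,B,Y,W])[:,:2]
s=least_squares(lambda q:np.hypot(*(P-q[:2]).T)-q[2],[610,44,50]);print(s.x,s.fun)
D=np.array([g(387,103,162.7),g(387,493,162.7),g(174,300,162.7),g(600,300,162.7)]);print(D)
s=least_squares(lambda q:np.hypot(*(D[:,:2]-q[:2]).T)-q[2],[610,44,34]);print(s.x,s.fun)
E
```

```text
[613.70716449  44.37803739 150.        ] 99.86549998674973 -72.92728042965932 [573.80598881  75.1360953  150.        ] [663.59475394  41.93262152 150.        ]
[613.49364424  44.36291799  50.06172212] [-0.17676944 -0.08030377  0.15877605  0.09829717]
[[580.62871282  44.27707968 162.7       ]
 [648.91997224  44.27390257 162.7       ]
 [612.97770861  10.86360945 162.7       ]
 [613.03844069  77.69886723 162.7       ]]
[614.79248209  44.27956052  33.80543998] [ 0.35832938  0.32205063 -0.34024629 -0.34013372]
```

The disc is 1.3 mm too far in +x and on centre in y. I'll correct that and lower it.

>>> carry_out(rows="0 0.04 0 0 0; 0 0 0 0.2 0; 0 0 0 0.2 0; 0 0 0 0.2 0; 0 0 0 0.1 0; 0 0 0 0 0")

```text
clock: 10.28
eef_pos: [610.9, 44.7, 177.6]
tcp_rot: [-3.142, -0.001, 3.141]
contact_force: [-1.3, 0.1, -0.6]
opening: 0.136
```

>>> carry_out(rows="0 0 0 0.05 0; 0 0 0 0.03 0; 0 0 0 0 0")

```text
clock: 10.65
eef_pos: [611.1, 44.6, 175.6]
tcp_rot: [3.142, 0.0, 3.141]
contact_force: [1.0, -0.9, -0.7]
opening: 0.134
```

>>> carry_out(rows="0 0 0 0.03 0; 0 0 0 0.03 0; 0 0 0 0 0; 0 0 0 0 0")

```text
clock: 11.15
eef_pos: [611.2, 44.7, 174.8]
tcp_rot: [3.142, 0.001, 3.141]
contact_force: [-3.6, 0.6, 8.6]
opening: 0.132
```

```bash
python3 - <<'E'
from h import *
s=r.sense();e=s["eef_pos"];print(s["clock"],e,s["contact_force"])
for n in("wrist",): cv2.imwrite(f"pics/i_{n}.png",r.grab_frame(n))
crop("pics/i_wrist.png",200,200,240,180,3.3,"pics/i_w.png")
E
```

```text
11.15 [611.1789257   44.67277907 174.77619179] [-3.56913695  0.55986985  8.64257429]
```

View pics/i_w.png

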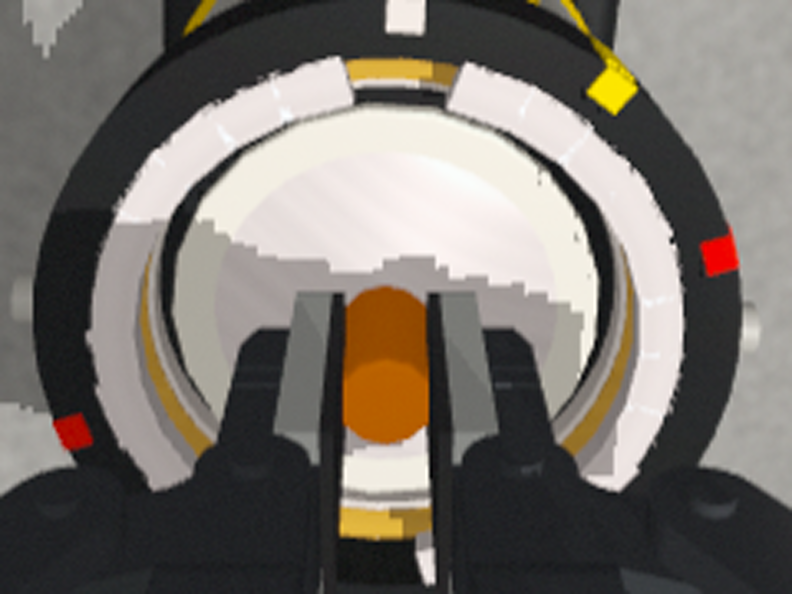

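The push reads 8.6 N at TCP z 174.8, exactly the seated height, and the disc sits centred in the ring. Releasing it and rising.

>>> carry_out(rows="0.2 0 0 0 0; 0.3 0 0 0 0; 0.45 0 0 0 0; 0.45 0 0 0 0; 0.45 0 0 0 0; 0.45 0 0 -0.5 0; 0.45 0 0 -1 0; 0.45 0 0 -1 0; 0.45 0 0 -0.5 0; 0.45 0 0 0 0; 0.45 0 0 0 0")

```text
clock: 12.58
eef_pos: [610.5, 44.6, 262.8]
tcp_rot: [-3.141, -0.001, 3.141]
contact_force: [1.1, -0.2, -0.0]
opening: 0.449
```

```bash
python3 - <<'E'
from h import *
s=r.sense();e=s["eef_pos"];print(s["clock"],e,s["contact_force"])
for n in("wrist","scene"): cv2.imwrite(f"pics/j_{n}.png",r.grab_frame(n))
crop("pics/j_wrist.png",200,150,240,180,3.3,"pics/j_w.png")
crop("pics/j_scene.png",310,200,100,75,8,"pics/j_s.png")
c=r.get_calibration("wrist")
t=np.linspace(0,2*np.pi,60)
print(c["position"])
E
```

```text
12.575 [610.47181282  44.62683856 262.79903331] [ 1.13166321 -0.16727493 -0.04379924]
[529.5863402   43.88165129 383.11003817]
```

View pics/j_w.png

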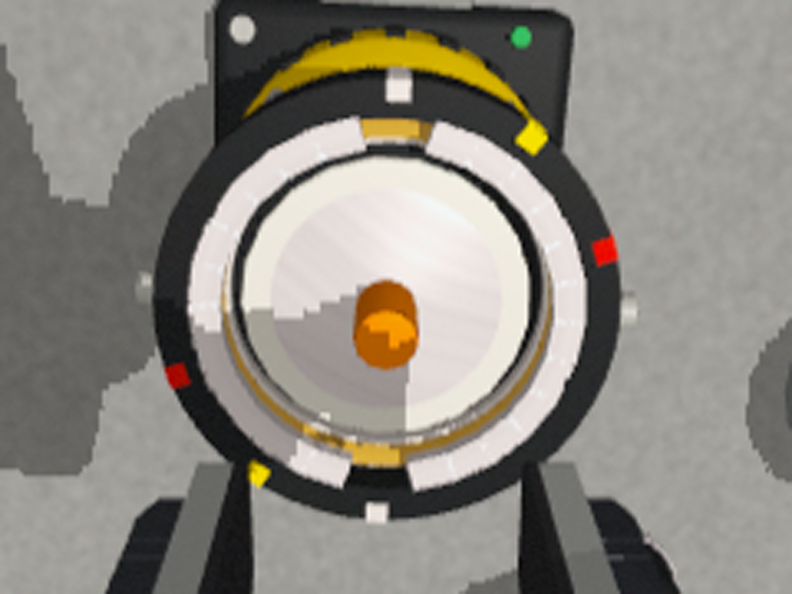

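View pics/j_s.png

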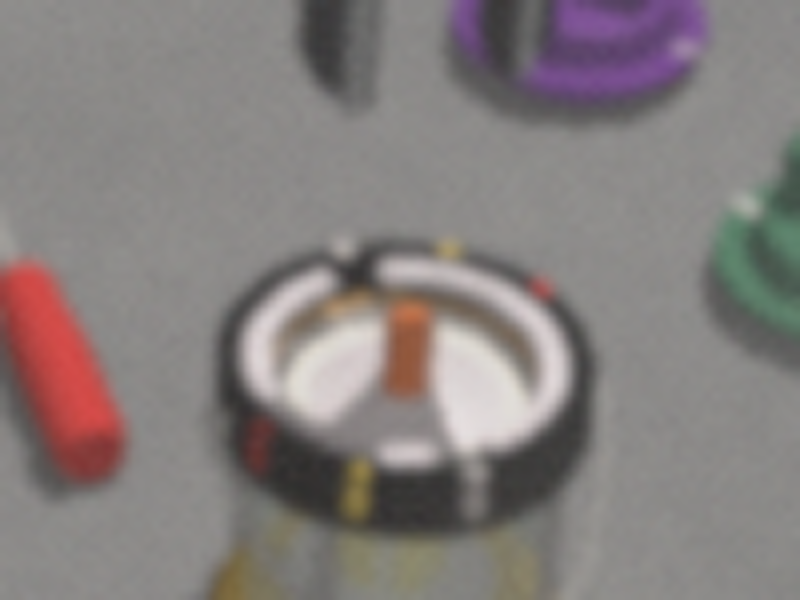

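The disc lies flat in its seat with its post standing. All six marks are visible here, so I'll use them to measure the axis in the wrist frame.

```bash
python3 - <<'E'
from h import *
c=r.get_calibration("wrist")
g=lambda x,y,z:at("wrist",200+(x+.5)/3.3-.5,150+(y+.5)/3.3-.5,z,c)[:2]
for a,b in(((398,86),(376,512)),((532,137),(259,474)),((606,251),(177,376))):
    A,B=g(*a,150),g(*b,150);print((A+B)/2,np.linalg.norm(A-B),np.degrees(np.arctan2(*(B-A)[::-1])))
print(r.sense()["eef_pos"],r.sense()["qpos"])
E
```

```text
[612.12915056  44.16643516] 99.87157997093054 -2.8044878992969817
[612.46586867  44.68115316] 99.46663116555834 -37.362362574141635
[612.62425678  44.43263946] 99.5491849375355 -72.85523068735284
[610.41243714  44.62533826 262.49109042] [ 7.05284466e-02  3.25647562e-01  1.65135829e+00 -4.62284319e-06
  1.16667462e+00 -1.50007271e+00]
```

>>> carry_out(rows="0.6 0.63 1 0 0; 0.6 0.63 1 0 0; 0.6 0.63 1 0 0; 0.6 0.63 1 0 0; 0.6 0.63 1 0 0; 0.6 0.63 1 0 0; 0.6 0.63 1 0 0; 0.6 0.63 1 0 0; 0.6 0 0 0.5 -0.97; 0.6 0 0 1 -0.97; 0.6 0 0 1 -0.97; 0.6 0 0 1 -0.97")

```text
clock: 14.18
eef_pos: [459.4, 284.5, 157.1]
tcp_rot: [-3.142, -0.001, -2.595]
contact_force: [0.7, 0.5, -0.3]
opening: 0.601
```

>>> carry_out(rows="0.6 0 0 0 0; 0.6 0 0 0 0")

```text
clock: 14.42
eef_pos: [460.2, 284.9, 159.3]
tcp_rot: [-3.142, 0.0, -2.603]
contact_force: [0.2, -0.2, -0.3]
opening: 0.6
```

```bash
python3 - <<'E'
from h import *
s=r.sense();e=s["eef_pos"];print(s["clock"],e,s["tcp_rot"],np.degrees(s["tcp_rot"][2]),s["qpos"])
c=r.get_calibration("wrist")
cv2.imwrite("pics/k_wrist.png",r.grab_frame("wrist"))
print(proj("wrist",[[459.6,284.2,16],[459.6,284.2,52.5]],c))
crop("pics/k_wrist.png",200,150,240,180,3.3,"pics/k_w.png")
E
```

```text
14.425 [460.19240934 284.87021271 159.29648596] [-3.14158181e+00  1.35806111e-04 -2.60293645e+00] -149.13727274215952 [ 5.51526511e-01  3.36403991e-01  1.89716539e+00 -1.59794264e-05
  9.07887621e-01 -1.55791619e+00]
[[317.15825732 228.85712356]
 [317.29713821 243.83920265]]
```

View pics/k_w.png

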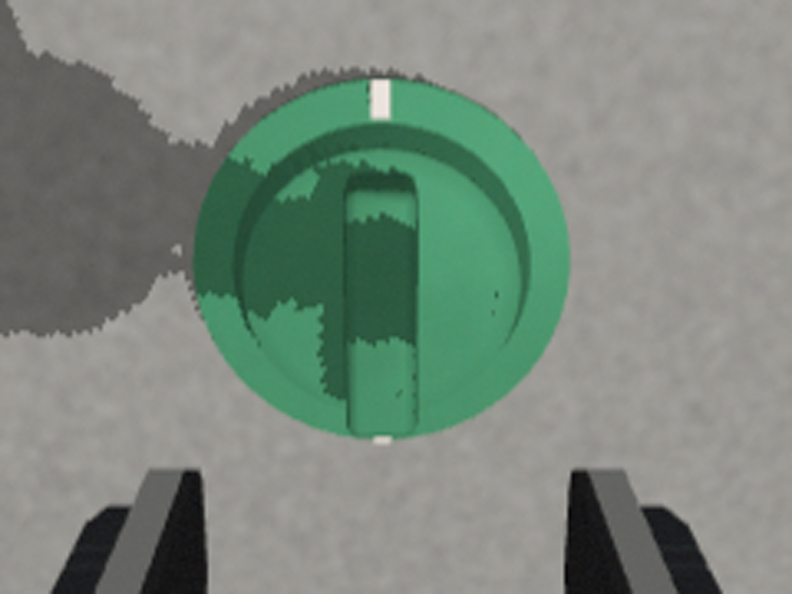

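```bash
python3 - <<'E'
from h import *
c=r.get_calibration("wrist")
g=lambda x,y,z:at("wrist",200+(x+.5)/3.3-.5,150+(y+.5)/3.3-.5,z,c)[:2]
s=r.sense();y=s["tcp_rot"][2]
p=g(382,311,52.5);print(p, np.linalg.norm(g(382,190,52.5)-g(382,436,52.5)))
d=p-s["eef_pos"][:2];print("tool", d@[np.cos(y),np.sin(y)], d@[np.sin(y),-np.cos(y)])
A,B=g(381.5,101,16),g(382,440,16);print(np.degrees(np.arctan2(*(A-B)[::-1]))%180,(A+B)/2)
E
```

```text
[460.87681881 283.39419093] 56.72130419519314
tool 0.5431189457289709 -1.6072751195914559
30.889546859471494 [464.89594771 285.62998705]
```

>>> carry_out(rows="0.6 0 -0.04 1 0; 0.6 0 0 1 0; 0.6 0 0 1 0; 0.6 0 0 0.45 0; 0.6 0 0 0 0; 0.6 0 0 0 0; 0 0 0 0 0; 0 0 0 0 0; 0 0 0 0 0; 0 0 0 0 0; 0 0 0 0 0; 0 0 0 0 0", newtons=80)

```text
clock: 15.98
eef_pos: [460.9, 284.0, 56.2]
tcp_rot: [3.142, 0.001, -2.6]
contact_force: [-0.8, -0.4, 8.3]
opening: 0.169
```

>>> carry_out(rows="0 0 0 0 0; 0 0 0 -0.5 0; 0 0 0 -1 0; 0 0 0 -1 0; 0 0 0 -1 0; 0 0 0 -1 0; 0 0 0 -1 0; 0 0 0 -1 0; 0 0 0 0 0; 0 0 0 0 0")

```text
clock: 17.23
eef_pos: [460.0, 283.3, 249.8]
tcp_rot: [-3.142, -0.001, -2.6]
contact_force: [0.6, -0.1, -1.6]
opening: 0.168
```

```bash
python3 - <<'E'
from h import *
s=r.sense();e=s["eef_pos"];print(s["clock"],e,s["tcp_rot"],np.degrees(s["tcp_rot"][2]),s["opening"])
cv2.imwrite("pics/l_wrist.png",r.grab_frame("wrist"))
cv2.imwrite("pics/l_scene.png",r.grab_frame("scene"))
crop("pics/l_wrist.png",200,200,240,180,3.3,"pics/l_w.png")
crop("pics/l_scene.png",340,150,120,90,6,"pics/l_s.png")
E
```

```text
17.225 [460.0138841  283.32421271 249.8234079 ] [-3.14155997e+00 -6.84895067e-04 -2.60006091e+00] -148.97251682480598 0.1677961621922778
```

View pics/l_w.png

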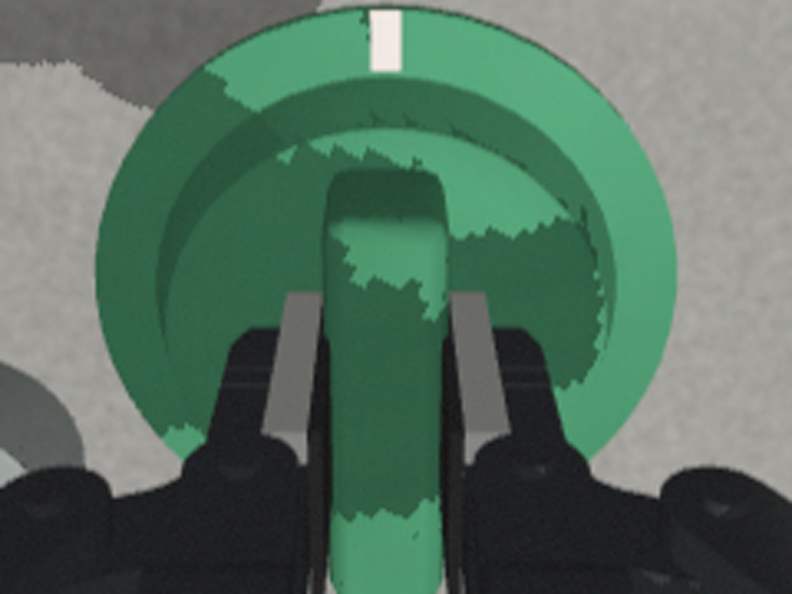

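View pics/l_s.png

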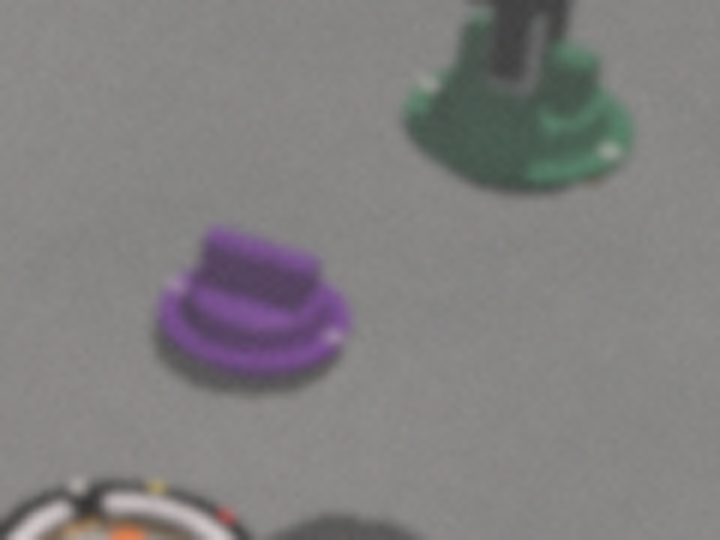

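```bash
python3 - <<'E'
from h import *
c=r.get_calibration("wrist")
g=lambda x,y,z:at("wrist",200+(x+.5)/3.3-.5,200+(y+.5)/3.3-.5,z,c)[:2]
s=r.sense();y=s["tcp_rot"][2];e=s["eef_pos"][:2]
X=np.array([np.cos(y),np.sin(y)]);Y=np.array([np.sin(y),-np.cos(y)])
for zz in(12,16):
  z=s["eef_pos"][2]-56.2+zz
  for p in((386,7),(96,265),(677,265)):
    d=g(*p,z)-e;print(zz,p,d@X,d@Y)
z=s["eef_pos"][2]-56.2+52.5
d=g(387,220,z)-e;print("bar end",d@X,d@Y)
E
python3 -c "
import sys;sys.path.insert(0,'.')
from h import *
crop('pics/l_wrist.png',240,220,160,260,2.3,'pics/l_w2.png')"
```

```text
12 (386, 7) 45.3147733487405 -0.8261891605847289
12 (96, 265) 2.676442851387872 -47.94713592557517
12 (677, 265) 2.6143747896661758 46.46229113154088
16 (386, 7) 46.18854907012134 -0.8307817509269704
16 (96, 265) 4.584989547364625 -46.80817088973603
16 (677, 265) 4.524427788257675 45.31007511719809
bar end 27.957990143775234 -0.756072263592726
```

View pics/l_w2.png

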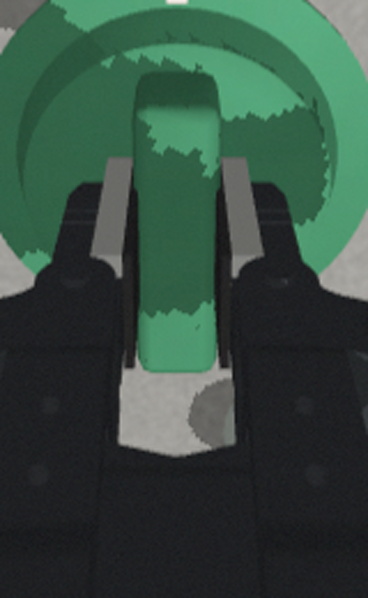

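>>> carry_out(rows="0 0 0 0 0.85; 0 0 0 0 0.85; 0 0 0 0 0.85; 0 0 0 0 0.85; 0 0 0 0 0.84; 0 -0.68 -0.96 0 0; 0 -0.68 -0.96 0 0; 0 -0.68 -0.96 0 0; 0 -0.68 -0.96 0 0; 0 -0.68 -0.96 0 0; 0 -0.68 -0.96 0 0")

```text
clock: 18.7
eef_pos: [574.0, 103.8, 248.9]
tcp_rot: [-3.141, -0.002, 3.091]
contact_force: [0.3, -0.2, -1.5]
opening: 0.165
```

>>> carry_out(rows="0 -0.68 -0.96 0 0; 0 -0.68 -0.96 0 0; 0 0 0 0.5 0; 0 0 0 0.5 0; 0 0 0 0 0; 0 0 0 0 0")

```text
clock: 19.45
eef_pos: [611.6, 46.0, 220.2]
tcp_rot: [-3.142, -0.0, 3.092]
contact_force: [0.1, 0.2, -0.4]
opening: 0.167
```

```bash
python3 - <<'E'
from h import *
s=r.sense();e=s["eef_pos"];print(s["clock"],e,np.degrees(s["tcp_rot"]),s["opening"],s["wrist_torque"],s["contact_force"])
for n in("wrist","scene","top"): cv2.imwrite(f"pics/m_{n}.png",r.grab_frame(n))
crop("pics/m_wrist.png",170,180,300,225,2.6,"pics/m_w.png")
crop("pics/m_scene.png",310,180,120,90,6.6,"pics/m_s.png")
E
```

```text
19.45 [611.59590898  46.03610869 220.19494494] [-1.79999721e+02 -2.42255662e-02  1.77164244e+02] 0.16730429253456502 [-0.0228658  -0.10331089 -0.02796928] [ 0.09107671  0.19356404 -0.41840637]
```

View pics/m_w.png

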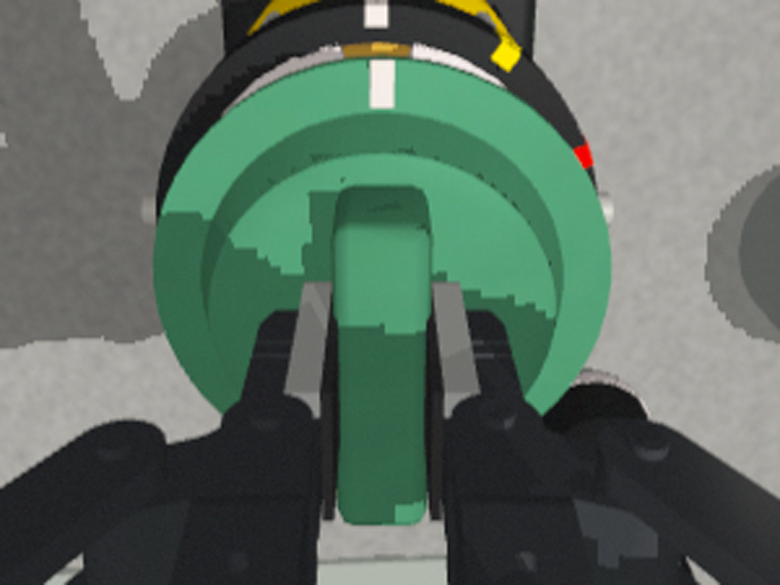

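View pics/m_s.png

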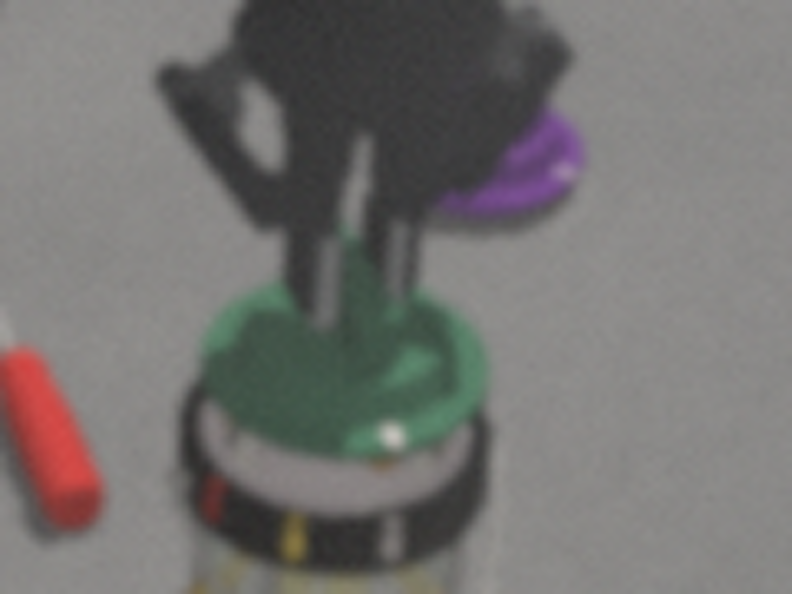

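>>> carry_out(rows="0 0.01 -0.045 0 0; 0 0 0 0.2 0; 0 0 0 0.1 0; 0 0 0 0 0; 0 0 0 0 0")

```text
clock: 20.23
eef_pos: [611.6, 44.0, 211.3]
tcp_rot: [-3.142, -0.0, 3.091]
contact_force: [0.5, -0.7, -1.2]
opening: 0.162
```

```bash
python3 - <<'E'
from h import *
s=r.sense();e=s["eef_pos"];print(s["clock"],e,np.degrees(s["tcp_rot"]),s["opening"],s["wrist_torque"],s["contact_force"])
for n in("wrist","scene"): cv2.imwrite(f"pics/n_{n}.png",r.grab_frame(n))
crop("pics/n_wrist.png",170,180,300,225,2.6,"pics/n_w.png")
crop("pics/n_scene.png",310,180,120,90,6.6,"pics/n_s.png")
c=r.get_calibration("wrist")
g=lambda x,y,z:at("wrist",170+(x+.5)/2.6-.5,180+(y+.5)/2.6-.5,z,c)[:2]
E
```

```text
20.225 [611.57457251  43.97902138 211.25940705] [-1.79999681e+02 -1.72590882e-03  1.77107207e+02] 0.16196792727139228 [ 0.07152695 -0.01021804  0.01878011] [ 0.47009016 -0.70318607 -1.15563631]
```

View pics/n_w.png

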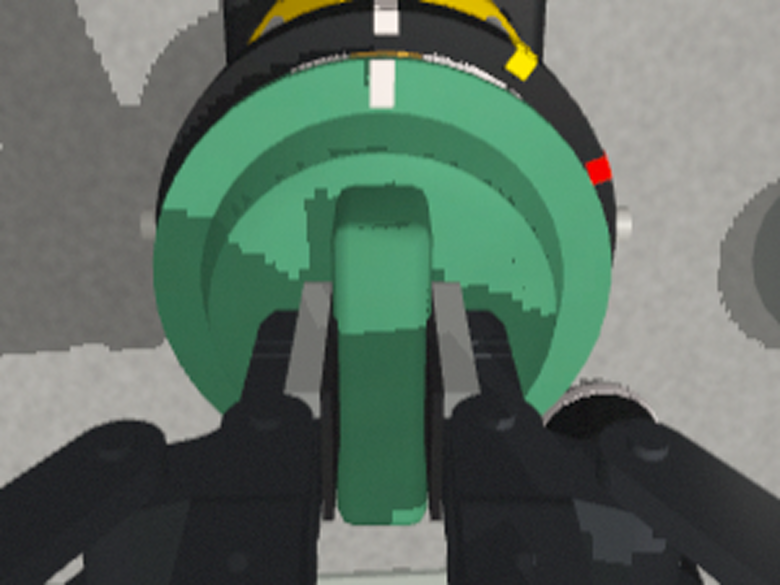

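View pics/n_s.png

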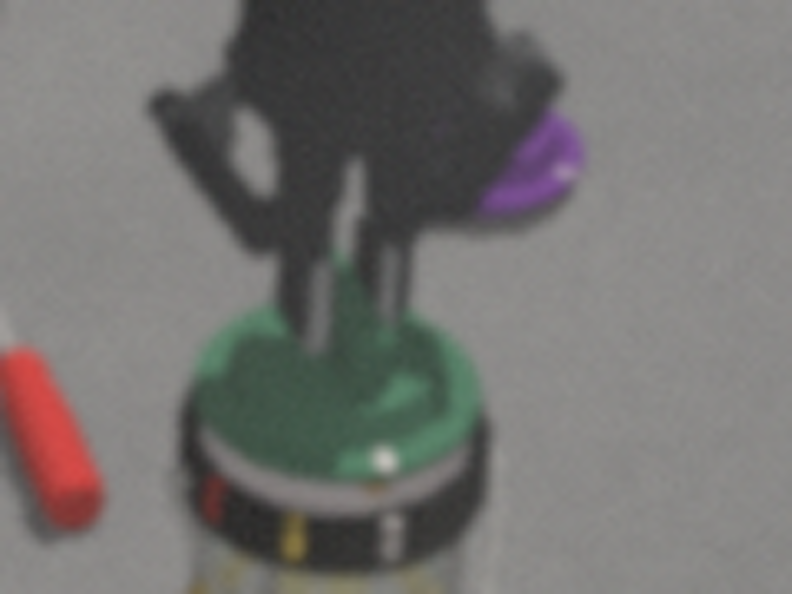

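>>> carry_out(rows="0 0 0.03 0 0; 0 0 0 0.1 0; 0 0 0 0.1 0; 0 0 0 0.1 0; 0 0 0 0 0")

```text
clock: 20.95
eef_pos: [611.4, 44.8, 201.9]
tcp_rot: [-3.141, -0.001, 3.091]
contact_force: [0.9, 0.2, -1.1]
opening: 0.163
```

```bash
python3 - <<'E'
from h import *
s=r.sense();e=s["eef_pos"];print(s["clock"],e,np.degrees(s["tcp_rot"]),s["opening"],s["wrist_torque"],s["contact_force"])
E
```

```text
20.95 [611.35169903  44.84939358 201.85102639] [-1.79993905e+02 -4.15937499e-02  1.77106974e+02] 0.1633451318185043 [ 0.01547044  0.02633976 -0.02616252] [ 0.9156041   0.2118516  -1.11361123]
```

The underside is now 4 mm below the collar face with no contact, so the lugs are in the notches. Continuing down.

>>> carry_out(rows="0 0 0 0.1 0; 0 0 0 0.07 0; 0 0 0 0.03 0; 0 0 0 0 0; 0 0 0 0 0")

```text
clock: 21.58
eef_pos: [611.6, 44.9, 196.3]
tcp_rot: [3.142, 0.0, 3.091]
contact_force: [-0.6, 0.0, -2.0]
opening: 0.165
```

```bash
python3 - <<'E'
from h import *
s=r.sense();e=s["eef_pos"];print(s["clock"],e,np.degrees(s["tcp_rot"]),s["opening"],s["wrist_torque"],s["contact_force"])
for n in("wrist","scene"): cv2.imwrite(f"pics/o_{n}.png",r.grab_frame(n))
crop("pics/o_wrist.png",170,180,300,225,2.6,"pics/o_w.png")
crop("pics/o_scene.png",310,180,120,90,6.6,"pics/o_s.png")
E
```

```text
21.575 [611.60322381  44.89629738 196.34408623] [1.79999948e+02 3.86438384e-03 1.77106710e+02] 0.16520277900483815 [ 0.04015699  0.01427775 -0.04939081] [-0.5912515   0.01003419 -2.042546  ]
```

View pics/o_s.png

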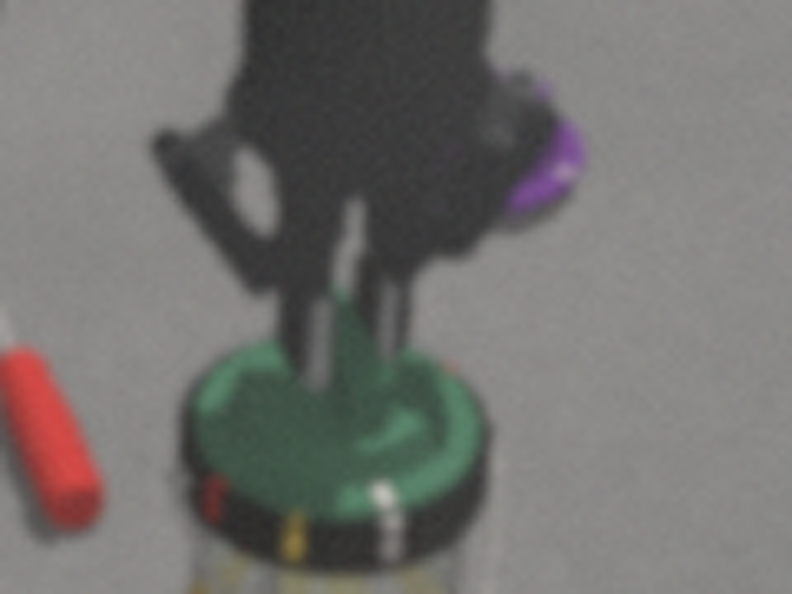

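View pics/o_w.png

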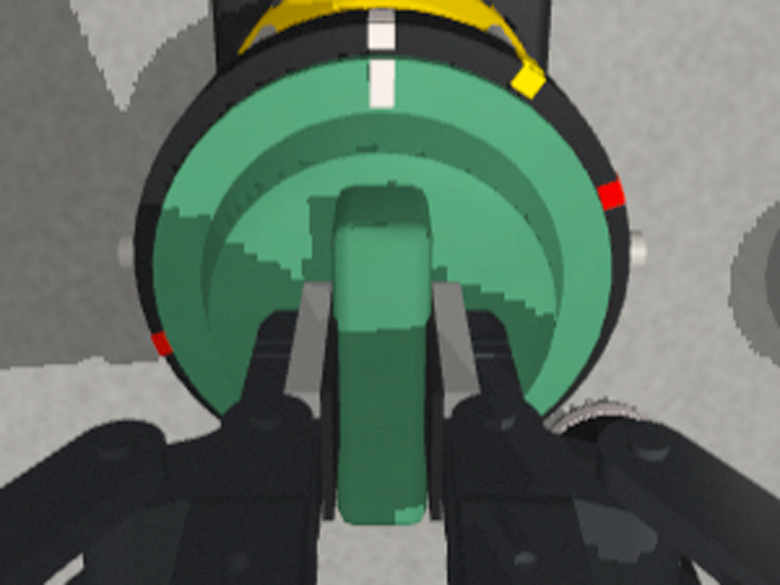

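The pointer at (381,84) lines up with the white mark at (381,33). I'll press gently to bring the brim onto the collar.

>>> carry_out(rows="0 0 0 0.03 0; 0 0 0 0.01 0; 0 0 0 0 0; 0 0 0 0 0")

```text
clock: 22.18
eef_pos: [611.6, 44.9, 195.8]
tcp_rot: [3.142, 0.0, 3.091]
contact_force: [-2.6, -0.2, 5.4]
opening: 0.171
```

The brim is seated, with contact at z 195.8 against an expected 195.7. Now turning clockwise.

>>> carry_out(rows="0 0 0 0 0.5; 0 0 0 0 0.5; 0 0 0 0 0.5; 0 0 0 0 0.5; 0 0 0 0 0.5; 0 0 0 0 0.5; 0 0 0 0 0.5; 0 0 0 0 0.5; 0 0 0 0 0; 0 0 0 0 0")

```text
clock: 23.42
eef_pos: [612.4, 45.1, 195.8]
tcp_rot: [3.14, 0.001, 2.534]
contact_force: [1.9, 1.7, 5.6]
opening: 0.163
```

```bash
python3 - <<'E'
from h import *
s=r.sense();e=s["eef_pos"];print(s["clock"],e,np.degrees(s["tcp_rot"]),s["opening"],s["wrist_torque"],s["contact_force"])
for n in("wrist","scene"): cv2.imwrite(f"pics/p_{n}.png",r.grab_frame(n))
crop("pics/p_wrist.png",170,180,300,225,2.6,"pics/p_w.png")
crop("pics/p_wrist.png",260,170,120,90,6.6,"pics/p_w2.png")
crop("pics/p_scene.png",310,180,120,90,6.6,"pics/p_s.png")
E
```

```text
23.425 [612.41051668  45.1064227  195.77715476] [1.79915842e+02 8.36312784e-02 1.45193128e+02] 0.16320033108623816 [ 0.19746473 -0.3254991   0.08232147] [1.88695535 1.66842092 5.63070555]
```

View pics/p_w.png

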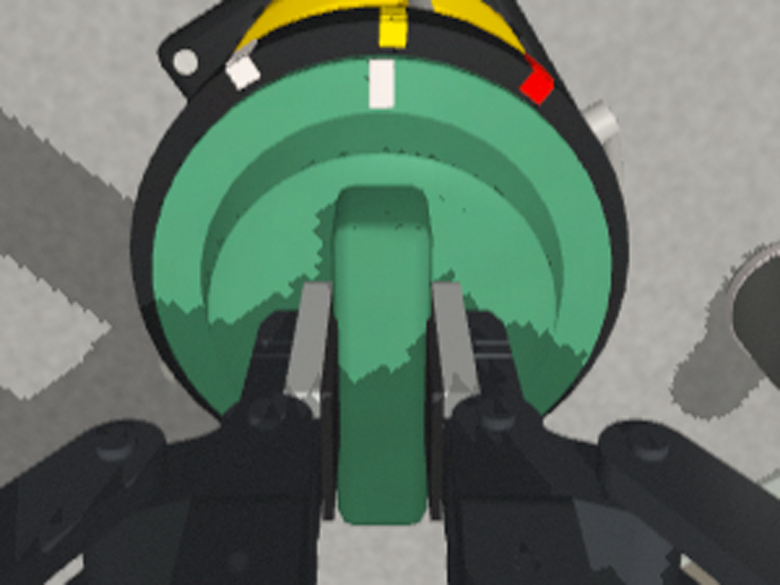

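View pics/p_s.png

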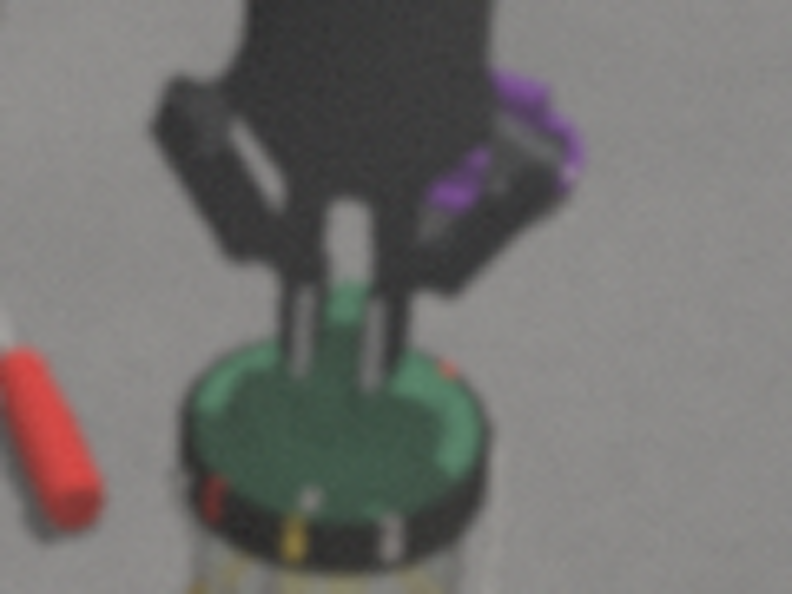

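The tool has turned 31.9 degrees, and the pointer at (381,84) is just short of the yellow mark at (393,28). About 3.1 degrees remain.

>>> carry_out(rows="0 0 0 0 0.2; 0 0 0 0 0.19; 0 0 0 0 0; 0 0 0 0 0; 0 0 0 0 0; 0 0 0 0 0")

```text
clock: 24.28
eef_pos: [612.4, 45.0, 195.8]
tcp_rot: [3.14, 0.001, 2.479]
contact_force: [2.6, 1.2, 5.3]
opening: 0.166
```

```bash
python3 - <<'E'
from h import *
s=r.sense();e=s["eef_pos"];print(s["clock"],e,np.degrees(s["tcp_rot"]),s["opening"],s["wrist_torque"],s["contact_force"])
c=r.get_calibration("wrist")
for n in("wrist","scene","top"): cv2.imwrite(f"pics/q_{n}.png",r.grab_frame(n))
crop("pics/q_wrist.png",250,160,140,80,5.6,"pics/q_w2.png")
crop("pics/q_wrist.png",170,180,300,225,2.6,"pics/q_w.png")
crop("pics/q_scene.png",310,180,120,90,6.6,"pics/q_s.png")
E
```

```text
24.275 [612.39209415  45.02796091 195.76835158] [1.79918301e+02 8.35998538e-02 1.42055373e+02] 0.1659390039976793 [ 0.12583407 -0.36651049  0.09355425] [2.56656342 1.19721318 5.34478969]
```

View pics/q_w2.png

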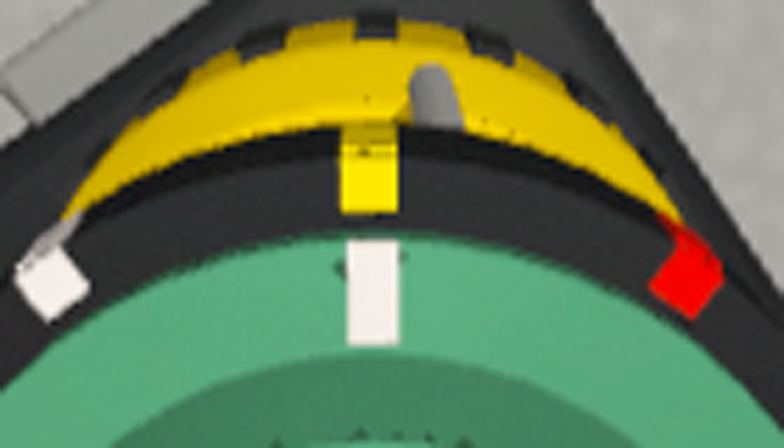

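View pics/q_s.png

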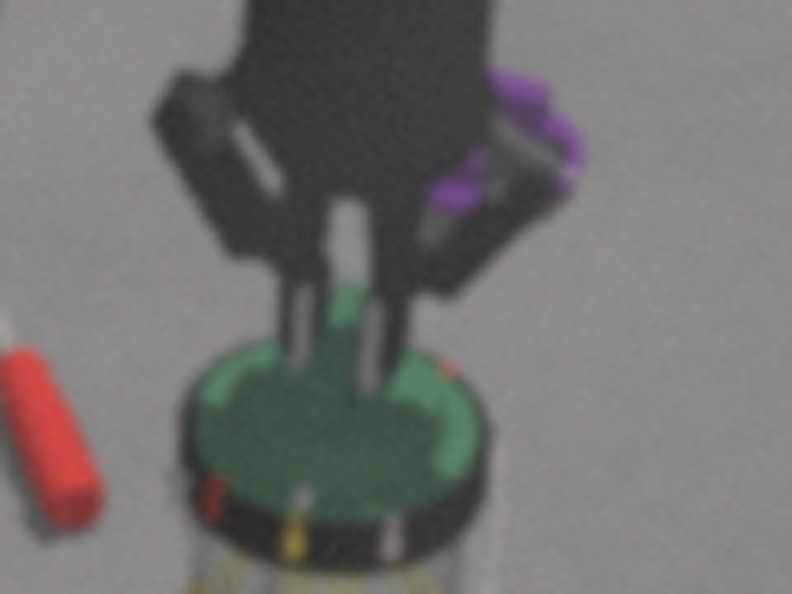

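View pics/q_top.png

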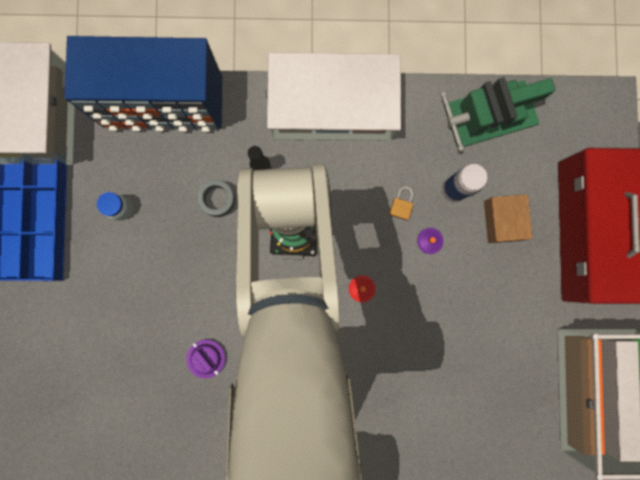

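The pointer at x=372 stands at the yellow mark at x=369, midway between white and red. The tool has turned 35.05 degrees and the grip and push are steady. Handing in.

```bash
python3 -c "
from rig import r
print(r.sense()['clock'],r.sign_off())"
```

```text
the job is handed in; nothing more can be done
24.425 None
```

The job is handed in at 24.4 s. The disc is seated and the cap is held at the yellow marks, though no verdict was reported.

- **Disc:** I picked the white disc up by its post and laid it in the seat. It touched at the expected height (TCP z 174.8) with 8.6 N. After I let go, pictures showed it flat with the post up.
- **Cap:** I put the green cap on with its lugs through the notches and no contact on the way down. The brim met the collar at TCP z 195.8, against an expected 195.7.
- **Turn:** The tool turned clockwise by 35.05 degrees, from yaw 177.1 to 142.06. In the last wrist picture the pointer stands at the yellow mark, within about 0.5 degrees. The push was 5.3 N, and the grip is still holding at 80 N commanded. The 35 degrees is well short of the lock plungers, and the pictures show no sign of a click. I had no reading of the switch ring itself.
- **Disagreements:** The top and wrist cameras differed by 2–4 mm along x on where the lantern was. I settled this by comparing disc and collar directly in the wrist picture. The final wrist torque about the vertical read 0.094 N m, where the spring alone should give about 0.13, so that check is only rough.
- **Other things on the bench:** Nothing else appears to have moved in the last top and scene pictures. The top view was partly blocked by the arm.

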